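# Jam the splash guard's gate shut with a wedge

## Robot

A 6-joint arm with a two-finger parallel gripper is mounted at the origin on a cart in front of the work surface, level with it; the furniture and walls round the work are solid. World frame = base frame: x ahead of the robot, y to its left, z up, the work surface at z = 0. Lengths are in m, angles in rad, forces in N, time in s.
With the tool pointing down it reaches from about 0.325 to 0.75 m from the base axis. Payload 7.6 kg.
Tool frame: the origin (TCP) lies on the centre line of the jaws, within the pads' length; the fingertips stand 19 mm ahead of it and the grasp point (between the pads) is the TCP; z points along the fingers, y is the line along which they close (so a half turn about z gives the same grasp; the last joint's range is limited). The gripper opens to 85 mm and grips with 20 to 120 N. Pads are 22 mm wide; open, the fingers measure 114 mm over their backs; the gripper's body (76 mm by 85 mm) begins 54 mm behind the grasp point. The pads swing forward as they close: fully open they stand 13 mm farther back than shut.
Start: joints at [-1.299, 0.052, 1.401, -0, 1.689, -0.07], TCP at [0.176, -0.495, 0.218] pointing down, gripper open.
Joint ranges: [-2.9, 2.9], [-0.91, 2.17], [0.12, 2.37], [-1.06, 4.2], [0.26, 2.73], [-2.93, 2.93]. Speed limits (rad/s): [2.57, 2.57, 3.01, 3.14, 3.14, 3.14].

## Interface

Orientations are given as [roll, pitch, yaw] about the fixed x, y, z axes, in that order (R = Rz(yaw) Ry(pitch) Rx(roll)).
In Python, from bench import arm gives the robot as it stands.
- The arm moves only by the tool arm_command, never from a script. Its argument "deltas" is one flat list of numbers, 5 for each row, row after row: the shift along the tool's x, y, z in mm, then the turn about the tool's z in rad, then the finger opening in mm, from 0 to 85.4. A call has 1 to 10 rows; each row shifts and turns the commanded pose from where the row before left it, along the tool's axes as they then stand; what a row does not reach is not made up. A row lasts 1/10 s, in which the tool goes at most 50 mm and 8.59 degrees, less where a joint would pass 70% of its speed; a pose out of reach is approached as far as the arm can. A call is refused whole if a number of a shift passes 50 or a number of a turn 0.15, either way. A call with a gripper value outside its range is refused whole. The fingers move at their own pace and stop on an object; "squeeze" is the grip in N (left out, the last holds). Time passes only in rows, so rows that do not move let the fingers close. It gives the time, the measured TCP pose, the force, the opening and the grip force at its end, in the units of the state.
- arm.get_state(): the state, without advancing time (a new reading comes with each control period).
- arm.capture(name): name is "scene" or "top"; returns a dict with "color" (400x640x3 uint8, red, green, blue), "z_map" (400x640 float32, m along the optical axis (not along the pixel's ray), 0 where there is no reading), "fovy" (degrees; the focal length in pixels is half the picture's height over the tangent of half this angle, whatever the lens; pixels are square), "cx", "cy" (the principal point, pixels), "cam_to_world" (4x4, takes a point from camera to world coordinates). Camera axes: x right, y down, z forward; pixel columns grow to the right and rows downward; lengths in m; the calibration is good to about 2 mm. A picture is of the moment at which its call begins.
- arm.hand_in(): hands the job in; it is judged then, once.
The state is a dict: "time_s": time; "joint_positions": joint angles; "dq": joint speeds; "tau": joint torques, N m; "position": TCP position; "ee_rot": TCP orientation; "wrist_force": force on the tool from outside, world axes, zero at the start; "torque": the same for the moment, N m; "gripper_width": finger opening in m; "gripper_force": force on a finger pad.
Only numpy, scipy, OpenCV 4.12 (cv2) and the standard library are available. Lean on these libraries where they do the work, as an engineer would, in place of code of your own. Each camera call takes 0.05 s, during which the arm holds its last target. There are 200 camera calls.

## Task

Swing the clear gate of the splash guard fully shut against its stop. Then take the orange wedge by its grip block and tap it, thin end first and flat on the worktop, under the free half of the gate (the half with the yellow edge) until it sits firmly jammed and holds the gate shut; feel for it, do not force it so far that it strains the sprung hinge. Let go, and leave everything else standing where it is.

Things in the scene. Friction and masses are not known exactly. Their poses are not given: they have to be found in the camera images.
- guard: Splash guard fixed to the worktop: clear walls with blue edges, 250 mm wide, 180 deep, 120 high; the gate is its front. Origin: middle of the shut gate's plane, at the underside (0 to 4 mm below the worktop); x points into the guard, square to the shut gate, y to the hinge post, z up. Behind the gate the worktop is bare for 95 mm, then comes a 12 mm high blue base plate.
- hinge (a point): Point on the gate's upright hinge axis: 105 mm along the guard's y from its origin, 100 mm above it.
- gate (a joint): Swing of the gate, rad: 0 = shut against the black bumper at the stop post; grows as its free end swings out towards the robot (clockwise from above), up to 1.3. It swings easily (0.06 N m of friction) and stays where it is left. Its hinge is sprung: lifting the gate takes 12 N per mm. The gate reaches 203 mm from the hinge axis.
- gate_edge (a point): On the gate's front lower edge, 150 mm from the hinge axis, 50 mm from the free end: the wedge goes under here. x through the gate (into the guard when shut), y along the gate to the hinge, z up. Clear sheet in an aluminium frame, free edge yellow; bottom rail 14 mm thick, top 101 mm above here. Gap below: 10 to 14 mm, measured too coarsely to tell how far the wedge goes; go by feel.
- gate_push (a point): On the gate's front face 165 mm from the hinge axis, 66 mm above its lower edge: a good place to push the gate shut (axes as gate_edge).
- wedge: Loose orange plastic wedge, 175 mm long, 28 wide, 90 g. Origin: centre of its underside; x points to the thin end, 3 mm thick at x = 87.5 mm; rises 0.16 mm per mm to 22 mm at x = -32.5; ribbed grip block 34 mm high from x = -47.5 to -87.5. Friction 0.5 to 0.7 per face. Firm jam: gate presses on it with over 4 N once released, as after a push of 15 N; over 20 N (pushes past 25 N) strains the hinge.
- wedge_tip (a point): Middle of the wedge's thin end, 1.5 mm above its underside, x = +87.5 mm.
- wedge_grip (a point): Centre of the wedge's grip block (40 mm long, 28 mm wide, 34 mm high), 17 mm above its underside, x = -67.5 mm; axes as the wedge. While gripped it may rest a little off the worktop or be pressed on it, which falsifies the feel and the jam; after letting go, a tap on its flat butt end (x = -87.5 mm) with shut fingers seats it truly.
- flask: Conical flask with pink contents on the guard's base plate, 63 mm wide, 109 mm high; leave alone. Origin: centre of its underside.
- cup: Brown paper cup, leave alone.
- tip_box: Amber tip box with a clear lid, leave alone.
- timer: White timer, leave alone.
- tape: Beige tape roll, leave alone.
- marker: Marker with a blue cap, leave alone.
- dish: Petri dish, leave alone.
- wine_bottle: Small bottle with a blue cap, 46 mm wide, 86 mm high, leave alone.
- green_bottle: Pale green bottle with a white cap, 66 mm wide, 138 mm high, leave alone.
Things that resemble listed ones, but are neither listed nor needed, are in the scene too. Of the things that look like the wedge, the largest one is meant.

How it is judged:
On the way, in this order (a step that is already met when the one before it is completed fails the run):
1. the gate is swung shut against its stop (value of joint gate below 0.05 rad), for 0.2 s.
2. the wedge, held or pushed by the fingers, has its thin end under the free half of the shut gate (value of joint gate below 0.05 rad and contact force between the fingers and wedge above 0.5 N and x of wedge_tip in the frame of gate_edge above 0.02 m and y of wedge_tip in the frame of gate_edge between -0.045 and 0.06 m), for 0.1 s.
At the end, for the whole second after the job is handed in: The gate is shut (within 0.05 rad of its stop), the wedge lies flat and at rest with its thin end at least 20 mm past the gate's front edge under the free half of the gate, the gate presses on it with more than 4 N, and it has been released (value of joint gate below 0.05 rad and x of wedge_tip in the frame of gate_edge above 0.02 m and y of wedge_tip in the frame of gate_edge between -0.045 and 0.06 m and contact force between wedge and gate above 4 N and angle between wedge's own z axis and vertical below 0.06 rad and linear speed of wedge below 0.005 m/s and contact force between the fingers and wedge below 0.1 N); the robot touches nothing.
It fails at once if the hinge is strained: more than 20 N between wedge and gate (contact force between wedge and gate above 20 N).
It fails at once if the robot presses on the gate with more than 25 N (contact force between the arm and gate above 25 N).
It fails at once if another thing is moved by more than 20 mm (distance of any of flask, cup, tip_box, timer, tape, marker, dish, wine_bottle, green_bottle from where it was at the start of the episode above 0.02 m).
It also fails if it takes over 72 s, if anything falls off the work surface, if the arm or the gripper's body presses on something with over 40 N, if the wrist force passes 120 N, or if a joint passes its speed limit or range.

## Working session

There is one attempt and no reset: what is moved stays moved. The work goes in short steps, Python scripts to look and compute and a tool call to move; the robot and the scene stay as the last step left them, time stands still between calls to the robot, and variables do not carry over. Pictures are saved under pics/ and viewed, at most 10 in all, crops included, and the job is handed in when it is done.

Besides the shell and the picture viewer there is one more tool, called after "Request:" by a JSON object that holds its "name" and its "arguments". arm_command: Moves the arm, as the interface text tells. Its arguments: {"type":"object","properties":{"deltas":{"type":"array"},"squeeze":{"type":"number"}},"required":["deltas"]}

```bash
mkdir -p pics
cat > h.py <<'E'
import numpy as np,cv2
from bench import arm
def cap(n):
    d=arm.capture(n); h=d["color"].shape[0]
    d["f"]=h/2/np.tan(np.radians(d["fovy"])/2); return d
def ray(d,u,v):
    T=np.array(d["cam_to_world"]); r=T[:3,:3]@np.array([(u-d["cx"])/d["f"],(v-d["cy"])/d["f"],1]); return T[:3,3],r
def onz(d,u,v,z):
    o,r=ray(d,u,v); return o+r*(z-o[2])/r[2]
def pt(d,u,v):
    o,r=ray(d,u,v); return o+r*d["z_map"][int(v),int(u)]
def proj(d,p):
    T=np.array(d["cam_to_world"]); c=T[:3,:3].T@(np.array(p)-T[:3,3]); return c[:2]/c[2]*d["f"]+[d["cx"],d["cy"]]
def save(d,n): cv2.imwrite("pics/"+n,d["color"][:,:,::-1])
E
python3 - <<'E'
from h import *
for n in("scene","top"):
    d=cap(n); save(d,n+"0.png"); print(n,d["f"],d["cx"],d["cy"],np.round(d["cam_to_world"],3).tolist())
print(arm.get_state())
E
```

```text
scene 450.32488972524027 322.41610327875185 190.7021653181912 [[-0.883, -0.24, 0.403, -0.12], [-0.469, 0.482, -0.74, 1.266], [-0.017, -0.843, -0.538, 0.982], [0.0, 0.0, 0.0, 1.0]]
top 405.3903523801633 323.55708421054277 199.00196315172218 [[0.051, -0.978, 0.204, 0.302], [-0.999, -0.05, 0.008, 0.034], [0.002, -0.205, -0.979, 1.306], [0.0, 0.0, 0.0, 1.0]]
{'time_s': 0.1, 'joint_positions': array([-1.29928429e+00,  5.27908008e-02,  1.40160855e+00,  5.19947419e-06,
        1.68859696e+00, -7.02975186e-02]), 'dq': array([ 0.0006968 , -0.0013496 , -0.00233219,  0.00038456,  0.00103197,
       -0.00064934]), 'tau': array([ 9.71131230e-04, -3.82582211e+01, -3.60987031e+01, -8.54017708e-05,
        4.83034848e-03, -1.46668265e-05]), 'position': array([ 0.17592463, -0.49434794,  0.21675514]), 'ee_rot': array([-3.14019282e+00, -1.03744001e-04,  3.41810088e-01]), 'wrist_force': array([-1.26377659, -0.23141869, -0.00403373]), 'torque': array([ 0.0116308 ,  0.02081363, -0.0108465 ]), 'gripper_force': 0.0, 'gripper_width': 0.08554428410838741}
```

View pics/scene0.png

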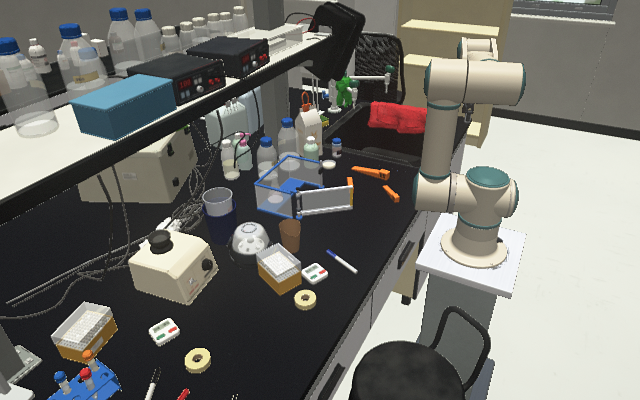

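View pics/top0.png

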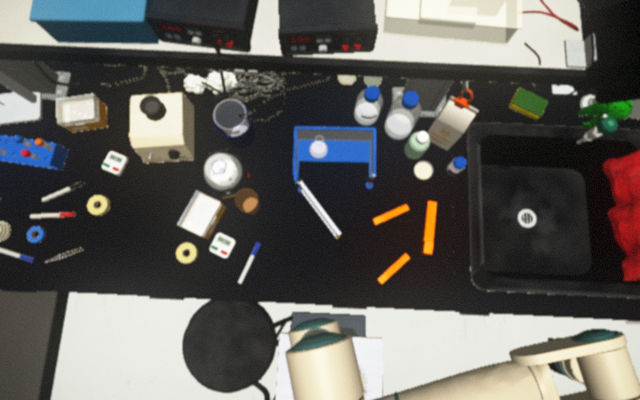

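The top view shows three orange candidates: (391,214), (430,228) and (394,268). The one at (430,228) looks largest. The gate hinge is at about (298,183), the gate's free end at (340,236) and the stop post at (370,184).

Run:
```python
from h import *
d=cap("top"); hsv=cv2.cvtColor(d["color"],cv2.COLOR_RGB2HSV)
m=((hsv[:,:,0]>8)&(hsv[:,:,0]<19)&(hsv[:,:,1]>190)&(hsv[:,:,2]>130)).astype(np.uint8)
n,l,s,c=cv2.connectedComponentsWithStats(m)
for i in range(1,n):
    if s[i,4]<80: continue
    ys,xs=np.where(l==i)
    r=cv2.minAreaRect(np.c_[xs,ys].astype(np.float32)); b=cv2.boxPoints(r)
    P=[onz(d,u,v,0.012) for u,v in b]
    print(c[i].round(),s[i,4],"sides mm",[round(1e3*np.linalg.norm(P[k]-P[k-1])) for k in range(4)])
    Z=np.array([pt(d,u,v) for u,v in zip(xs,ys)]); 
    q=Z[:,:2]-Z[:,:2].mean(0); w,V=np.linalg.eigh(q.T@q); a=q@V[:,1]
    print(" axis",V[:,1],"mean",Z.mean(0).round(4),"heights along:",[(round(lo,3),round(float(np.median(Z[(a>=lo)&(a<lo+.02),2])),4)) for lo in np.arange(a.min(),a.max(),.02)])
    hi=Z[Z[:,2]>0.028]; print(" block centre",hi.mean(0).round(4) if len(hi) else None, " corners",np.round(P,3).tolist())
# gate: white/aluminium pixels
z=d["z_map"]; pts=[]
for v in range(150,250):
    for u in range(285,385):
        p=pt(d,u,v)
        pts.append(np.r_[p,u,v,d["color"][v,u]])
pts=np.array(pts); t=pts[(pts[:,2]>.085)&(pts[:,2]<.15)]
g=t[(t[:,4]>180)&(t[:,5:].min(1)>90)]; print(len(g), g[:,:3].min(0),g[:,:3].max(0))
bl=t[(t[:,7]>t[:,5]+60)]; print("blue",len(bl),bl[:,:3].min(0),bl[:,:3].max(0))
im=cv2.resize(d["color"][115:295,280:450],None,fx=3.3,fy=3.3,interpolation=cv2.INTER_CUBIC); cv2.imwrite("pics/crop1.png",im[:,:,::-1])
```

```text
[429. 226.] 290 sides mm [35, 177, 36, 177]
 axis [-0.99216608  0.12492586] mean [ 0.5019 -0.2997  0.0135] heights along: [(np.float64(-0.089), 0.0024), (np.float64(-0.069), 0.0045), (np.float64(-0.049), 0.0073), (np.float64(-0.029), 0.0113), (np.float64(-0.009), 0.0154), (np.float64(0.011), 0.0175), (np.float64(0.031), 0.0201), (np.float64(0.051), 0.0316), (np.float64(0.071), 0.0339), (np.float64(0.091), 0.0331)]
 block centre [ 0.4246 -0.2884  0.0341]  corners [[0.411, -0.275, 0.012], [0.588, -0.29, 0.012], [0.586, -0.326, 0.012], [0.41, -0.309, 0.012]]
[392. 213.] 206 sides mm [27, 127, 27, 127]
 axis [-0.59851276  0.80111327] mean [ 0.5345 -0.1765  0.0209] heights along: [(np.float64(-0.065), 0.0024), (np.float64(-0.045), 0.0045), (np.float64(-0.025), 0.0081), (np.float64(-0.005), 0.0121), (np.float64(0.015), 0.0128), (np.float64(0.035), 0.0141), (np.float64(0.055), 0.0234), (np.float64(0.075), nan), (np.float64(0.095), nan), (np.float64(0.115), nan), (np.float64(0.135), nan), (np.float64(0.155), nan), (np.float64(0.175), nan), (np.float64(0.195), nan), (np.float64(0.215), nan), 
[... 193 characters left out ...]
25, 0.012], [0.551, -0.236, 0.012], [0.493, -0.124, 0.012]]
[394. 267.] 189 sides mm [25, 127, 26, 127]
 axis [-0.68657351  0.72706039] mean [ 0.364  -0.1884  0.0094] heights along: [(np.float64(-0.062), 0.0032), (np.float64(-0.042), 0.0072), (np.float64(-0.022), 0.0066), (np.float64(-0.002), 0.0116), (np.float64(0.018), 0.0154), (np.float64(0.038), 0.0219), (np.float64(0.058), 0.0211)]
 block centre [ 0.3188 -0.1528  0.0291]  corners [[0.326, -0.131, 0.012], [0.415, -0.223, 0.012], [0.396, -0.241, 0.012], [0.308, -0.149, 0.012]]
255 [ 0.44456008 -0.00967386  0.08508011] [0.60777699 0.1278879  0.1383472 ]
blue 203 [ 0.59957068 -0.10806754  0.08523184] [0.72083599 0.14559132 0.13247359]
  return _methods._mean(a, axis=axis, dtype=dtype,
  ret = ret.dtype.type(ret / rcount)
```

View pics/crop1.png

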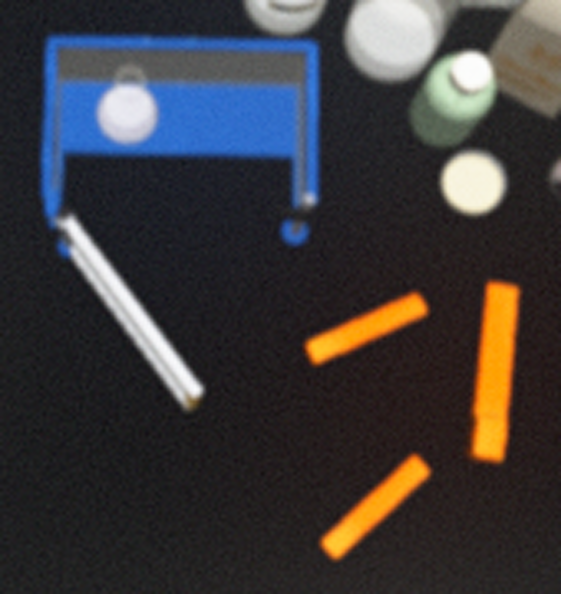

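The wedge meant is (430,228) in the top picture: 177 mm long with a 34 mm high block at its near end (crop at (490,440)). The other two are 127 mm long. Next I measure the guard and the gate.

Run:
```python
from h import *
d=cap("top"); f=lambda x,y,z: onz(d,280+x/3.3-.35,115+y/3.3-.35,z)
print("rim corners z.118:",[f(x,y,.118)[:2].round(4) for x,y in((46,38),(318,40),(316,200),(46,216))])
print("base plate front z.012", [f(x,y,.012)[:2].round(4) for x,y in((64,155),(296,155))])
print("stop post, hinge post", f(295,232,.0)[:2].round(4),f(62,245,.0)[:2].round(4))
c=d["color"].astype(int); hsv=cv2.cvtColor(d["color"],cv2.COLOR_RGB2HSV)
# gate top rail by depth and colour
L=[]
for v in range(178,245):
    for u in range(292,348):
        if c[v,u].min()>110:
            p=pt(d,u,v); L.append([*p,u,v])
L=np.array(L); print(len(L),"z pct",np.percentile(L[:,2],[5,25,50,75,95]).round(4))
T=L[(L[:,2]>.1)&(L[:,2]<.125)]; 
vx,vy,x0,y0=cv2.fitLine(T[:,:2].astype(np.float32),cv2.DIST_HUBER,0,.01,.01).ravel(); print("gate line",vx,vy,x0,y0,len(T),"ang",np.arctan2(vx,-vy) )
s=(T[:,0]-x0)*vx+(T[:,1]-y0)*vy; a,b=[np.array([x0,y0])+k*np.array([vx,vy]) for k in(s.min(),s.max())]; print("ends",a,b)
o=(T[:,0]-x0)*-vy+(T[:,1]-y0)*vx; print("width",np.percentile(o,[2,98]))
s=cap("scene"); im=cv2.resize(s["color"][140:225,245:410],None,fx=4.8,fy=4.8,interpolation=cv2.INTER_CUBIC); cv2.imwrite("pics/crop2.png",im[:,:,::-1])
```

```text
rim corners z.118: [array([0.7767, 0.1487]), array([ 0.7878, -0.1074]), array([ 0.6317, -0.1093]), array([0.6039, 0.1374])]
base plate front z.012 [array([0.6951, 0.1327]), array([ 0.707 , -0.1008])]
stop post, hinge post [ 0.6301 -0.1033] [0.6048 0.1297]
539 z pct [1.000e-04 2.970e-02 7.730e-02 1.147e-01 1.182e-01]
gate line 0.7720849 0.6355194 0.5240069 0.056067675 244 ang 2.2594774
ends [ 0.44606849 -0.00808508] [0.60390941 0.12183712]
width [-0.00542608  0.00480591]
```

View pics/crop2.png

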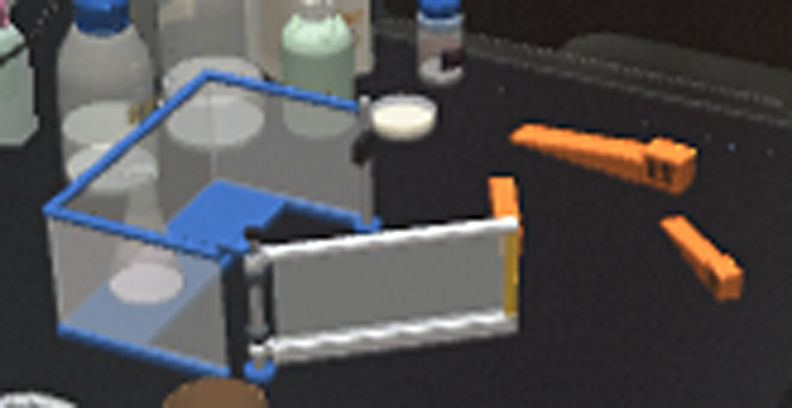

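Request:
{"name": "arm_command", "arguments": {"deltas": [0,0,0,0.146,0,0,0,0,0.146,0,20,-39,0,0,0,20,-39,0,0,0,20,-39,0,0,0,20,-39,0,0,0,20,-39,0,0,0,20,-39,0,0,0,20,-39,0,0,0,20,-39,0,0,0], "squeeze": 30}}

```text
time_s: 1.25
position: [0.3205, -0.1734, 0.2176]
ee_rot: [3.141, -0.001, 0.049]
wrist_force: [0.3, -0.2, 0.7]
gripper_width: -0.0002
gripper_force: 0.0
```

Request:
{"name": "arm_command", "arguments": {"deltas": [21,-38,0,0,0,21,-38,0,0,0,21,-38,0,0,0,21,-38,0,0,0,21,-38,0,0,0,21,-38,0,0,0,0,0,45,0,0,0,0,45,0,0,0,0,45,0,0,0,0,0,0,0]}}

```text
time_s: 2.25
position: [0.4305, 0.0588, 0.0766]
ee_rot: [3.141, 0.012, 0.05]
wrist_force: [-1.0, -0.4, 0.7]
gripper_width: 0.0
gripper_force: 0.0
```

Request:
{"name": "arm_command", "arguments": {"deltas": [15,14,0,0,0,15,14,0,0,0,11,16,0,0,0,11,15,0,0,0,12,11,0,0,0,13,11,0,0,0,14,9,0,0,0,14,8,0,0,0,12,5,0,0,0,0,0,0,0,0]}}

```text
time_s: 3.25
position: [0.5587, -0.0389, 0.0852]
ee_rot: [3.141, -0.003, 0.049]
wrist_force: [-0.1, -0.6, 0.4]
gripper_width: 0.0001
gripper_force: 0.0
```

```bash
cat > gate.py <<'E'
from h import *
def gate(d,v0=175,u1=378):
    c=d["color"].astype(int); L=[]
    for v in range(v0,245):
        for u in range(292,u1):
            if c[v,u].min()>110 and c[v,u].max()-c[v,u].min()<50: L.append(pt(d,u,v))
    L=np.array(L); T=L[(L[:,2]>.1)&(L[:,2]<.125)]
    vx,vy,x0,y0=map(float,cv2.fitLine(T[:,:2].astype(np.float32),cv2.DIST_HUBER,0,.01,.01).ravel())
    s=(T[:,0]-x0)*vx+(T[:,1]-y0)*vy
    return len(T),(vx,vy),[(x0+k*vx,y0+k*vy) for k in(s.min(),s.max())]
E
python3 - <<'E'
from gate import *
d=cap("top"); print(gate(d)); save(d,"t2.png")
s=arm.get_state(); print(s["position"],s["wrist_force"])
E
```

```text
(119, (0.1487707644701004, 0.988871693611145), [(np.float64(0.5830229108568177), np.float64(0.0021566994450307186)), (np.float64(0.6018279263132592), np.float64(0.12715267932743823))])
[ 0.55778403 -0.03849767  0.08464847] [ 0.28776993 -0.68841121  0.4654886 ]
```

Request:
{"name": "arm_command", "arguments": {"deltas": [8,2,0,0,0,8,1,0,0,0,6,1,0,0,0,0,0,0,0,0]}}

```text
time_s: 3.7
position: [0.5796, -0.041, 0.0825]
ee_rot: [3.141, -0.0, 0.05]
wrist_force: [-0.1, -0.2, 0.7]
gripper_width: 0.0001
gripper_force: 0.0
```

Request:
{"name": "arm_command", "arguments": {"deltas": [3,0,0,0,0,0,0,0,0,0]}}

```text
time_s: 3.9
position: [0.582, -0.0408, 0.0824]
ee_rot: [3.142, 0.0, 0.05]
wrist_force: [0.5, -0.1, -0.3]
gripper_width: -0.0002
gripper_force: 0.0
```

Request:
{"name": "arm_command", "arguments": {"deltas": [3,0,0,0,0,0,0,0,0,0]}}

```text
time_s: 4.1
position: [0.5851, -0.0407, 0.0825]
ee_rot: [3.142, -0.0, 0.05]
wrist_force: [-0.3, 0.3, 0.8]
gripper_width: 0.0004
gripper_force: 0.0
```

Request:
{"name": "arm_command", "arguments": {"deltas": [3,0,0,0,0,0,0,0,0,0]}}

```text
time_s: 4.3
position: [0.5882, -0.0406, 0.0825]
ee_rot: [3.142, -0.0, 0.05]
wrist_force: [0.0, 0.3, 0.6]
gripper_width: -0.0001
gripper_force: 0.0
```

Request:
{"name": "arm_command", "arguments": {"deltas": [2,0,0,0,0,0,0,0,0,0]}}

```text
time_s: 4.5
position: [0.5901, -0.0405, 0.0825]
ee_rot: [3.142, -0.0, 0.05]
wrist_force: [-0.0, 0.5, 0.2]
gripper_width: -0.0
gripper_force: 0.0
```

Request:
{"name": "arm_command", "arguments": {"deltas": [1,0,0,0,0,0,0,0,0,0]}}

```text
time_s: 4.7
position: [0.591, -0.0404, 0.0825]
ee_rot: [3.142, -0.0, 0.05]
wrist_force: [0.3, 0.1, -0.2]
gripper_width: 0.0001
gripper_force: 0.0
```

Run:
```python
from gate import *
d=cap("top"); print(gate(d)); save(d,"t3.png")
s=arm.get_state(); print(s["position"],s["wrist_force"])
```

```text
(118, (0.04071762412786484, -0.99917072057724), [(np.float64(0.5996952469425004), np.float64(0.12719823251604506)), (np.float64(0.6037738166158444), np.float64(0.027114116933997817))])
[ 0.59093704 -0.04042222  0.08247556] [ 0.10910414  0.13300381 -0.12524158]
```

Request:
{"name": "arm_command", "arguments": {"deltas": [1,0,0,0,0,0,0,0,0,0]}}

```text
time_s: 4.95
position: [0.592, -0.0404, 0.0825]
ee_rot: [3.141, -0.0, 0.05]
wrist_force: [0.4, -0.2, 0.4]
gripper_width: 0.0
gripper_force: 0.1
```

Request:
{"name": "arm_command", "arguments": {"deltas": [1,0,0,0,0,0,0,0,0,0]}}

```text
time_s: 5.15
position: [0.593, -0.0403, 0.0825]
ee_rot: [3.142, -0.0, 0.05]
wrist_force: [-0.6, 0.4, -0.1]
gripper_width: -0.0
gripper_force: 0.1
```

Request:
{"name": "arm_command", "arguments": {"deltas": [1,0,0,0,0,0,0,0,0,0]}}

```text
time_s: 5.35
position: [0.594, -0.0403, 0.0825]
ee_rot: [3.142, -0.0, 0.05]
wrist_force: [0.6, -0.7, 0.2]
gripper_width: 0.0001
gripper_force: 0.1
```

Request:
{"name": "arm_command", "arguments": {"deltas": [1,0,0,0,0,0,0,0,0,0]}}

```text
time_s: 5.55
position: [0.595, -0.0402, 0.0825]
ee_rot: [3.142, -0.0, 0.05]
wrist_force: [-0.1, 1.1, 0.5]
gripper_width: 0.0002
gripper_force: 0.0
```

Request:
{"name": "arm_command", "arguments": {"deltas": [1,0,0,0,0,0,0,0,0,0]}}

```text
time_s: 5.75
position: [0.596, -0.0401, 0.0825]
ee_rot: [3.142, -0.0, 0.05]
wrist_force: [0.6, 0.2, 0.2]
gripper_width: 0.0002
gripper_force: 0.0
```

Request:
{"name": "arm_command", "arguments": {"deltas": [1,0,0,0,0,0,0,0,0,0]}}

```text
time_s: 5.95
position: [0.5966, -0.0402, 0.0823]
ee_rot: [3.141, 0.001, 0.05]
wrist_force: [-2.6, -0.1, 1.3]
gripper_width: -0.0001
gripper_force: 1.2
```

Request:
{"name": "arm_command", "arguments": {"deltas": [1,0,0,0,0,0,0,0,0,0]}}

```text
time_s: 6.15
position: [0.5972, -0.0402, 0.0822]
ee_rot: [3.141, 0.002, 0.05]
wrist_force: [-5.9, -1.4, 1.6]
gripper_width: 0.0002
gripper_force: 2.8
```

Request:
{"name": "arm_command", "arguments": {"deltas": [1,0,0,0,0,0,0,0,0,0]}}

```text
time_s: 6.35
position: [0.5977, -0.0403, 0.0821]
ee_rot: [3.141, 0.004, 0.05]
wrist_force: [-7.7, -1.9, 2.7]
gripper_width: 0.0
gripper_force: 4.1
```

Run:
```python
from gate import *
d=cap("top"); print(gate(d)); save(d,"t4.png")
cv2.imwrite("pics/t4c.png",cv2.resize(d["color"][120:250,280:460],None,fx=4.4,fy=4.4,interpolation=cv2.INTER_CUBIC)[:,:,::-1])
s=arm.get_state(); print(s["position"],s["wrist_force"])
```

```text
(125, (0.0594034306704998, -0.9982340335845947), [(np.float64(0.5996678050586817), np.float64(0.12724284575828299)), (np.float64(0.6090364768638568), np.float64(-0.030191277824321905))])
[ 0.59766438 -0.04028124  0.08206805] [-8.27432553 -1.03517648  3.44148325]
```

Request:
{"name": "arm_command", "arguments": {"deltas": [-10,0,0,0,0,-20,0,0,0,0,-20,0,-20,0,0,-20,0,-40,0,0,-20,0,-40,0,20,0,0,0,0,60]}}

```text
time_s: 7.0
position: [0.5106, -0.0449, 0.1897]
ee_rot: [3.139, -0.012, 0.05]
wrist_force: [0.8, 0.3, 1.3]
gripper_width: 0.0284
gripper_force: 0.0
```

Run:
```python
from gate import *
d=cap("top"); print(gate(d)); s=cap("scene")
P=[]
for c in(d,s):
    hsv=cv2.cvtColor(c["color"],cv2.COLOR_RGB2HSV)
    m=((hsv[:,:,0]>6)&(hsv[:,:,0]<20)&(hsv[:,:,1]>180)&(hsv[:,:,2]>80))
    for v,u in zip(*np.where(m)):
        p=pt(c,u,v)
        if .38<p[0]<.62 and -.36<p[1]<-.25 and p[2]<.06: P.append([*p,0 if c is d else 1])
P=np.array(P)
for k in(0,1):
    Q=P[P[:,3]==k]; t=Q[(Q[:,2]>.031)]; print(len(Q),"top face",len(t),t[:,:3].min(0).round(4),t[:,:3].max(0).round(4),t[:,:3].mean(0).round(4))
    r=cv2.minAreaRect(Q[:,:2].astype(np.float32)); print(r, Q[:,:3].min(0).round(4),Q[:,:3].max(0).round(4))
    for lo in np.arange(.41,.6,.03):
        w=Q[(Q[:,0]>lo)&(Q[:,0]<lo+.03)]; print(round(lo+.015,3),w[:,1].min().round(4),w[:,1].max().round(4))
print(arm.get_state()["position"])
save(d,"t5.png")
```

```text
(130, (0.05791730806231499, -0.9983213543891907), [(np.float64(0.599180558385278), np.float64(0.12733664163279734)), (np.float64(0.6076323740656465), np.float64(-0.018347409635521283))])
546 top face 51 [ 0.4095 -0.3054  0.0311] [ 0.4496 -0.274   0.04  ] [ 0.4279 -0.2888  0.0353]
((0.49995166063308716, -0.3029397130012512), (0.03961869701743126, 0.18276256322860718), 83.06607818603516) [ 0.4092 -0.3286 -0.0051] [ 0.5908 -0.2736  0.04  ]
0.425 -0.3148 -0.2736
0.455 -0.3187 -0.2774
0.485 -0.3213 -0.2807
0.515 -0.3251 -0.2855
0.545 -0.3248 -0.2873
0.575 -0.3286 -0.2916
0.605 -0.313 -0.313
207 top face 19 [ 0.4127 -0.3046  0.0313] [ 0.4508 -0.2689  0.0395] [ 0.4312 -0.2862  0.034 ]
((0.49829113483428955, -0.295966774225235), (0.04018256440758705, 0.17586708068847656), 81.50538635253906) [ 0.4119 -0.3283 -0.0018] [ 0.5858 -0.2682  0.0395]
0.425 -0.3046 -0.2682
0.455 -0.3058 -0.2723
0.485 -0.3131 -0.2734
0.515 -0.3184 -0.279
0.545 -0.3207 -0.2848
0.575 -0.3283 -0.2933Traceback (most recent call last):
  File "<stdin>", line 15, in <module>
    return umr_minimum(a, axis, None, out, keepdims, initial, where)
ValueError: zero-size array to reduction operation minimum which has no identity
```

Request:
{"name": "arm_command", "arguments": {"deltas": [0,0,0,0.08,50,0,0,0,0.08,50,-7.6,35.8,0,0,50,-7.6,35.8,0,0,50,-7.6,35.8,0,0,50,-7.6,35.8,0,0,50,-7.6,35.8,0,0,50,-7.6,35.8,0,0,50,-7.6,35.8,0,0,50,0,0,0,0,50]}}

```text
time_s: 8.1
position: [0.427, -0.2908, 0.1803]
ee_rot: [-3.141, 0.003, -0.115]
wrist_force: [-0.7, 0.1, 0.6]
gripper_width: 0.05
gripper_force: 0.0
```

Request:
{"name": "arm_command", "arguments": {"deltas": [2.6,-3.3,35,0,50,0,0,35,0,50,0,0,35,0,50,0,0,30,0,50,0,0,13,0,50,0,0,8,0,50,0,0,0,0,50]}}

```text
time_s: 8.8
position: [0.4315, -0.2844, 0.026]
ee_rot: [-3.141, 0.001, -0.11]
wrist_force: [-0.6, -1.1, 0.5]
gripper_width: 0.0503
gripper_force: 0.0
```

Request:
{"name": "arm_command", "arguments": {"deltas": [0,0,0,0,20,0,0,0,0,20,0,0,0,0,20,0,0,0,0,20,0,0,0,0,20], "squeeze": 30}}

```text
time_s: 9.3
position: [0.4316, -0.2849, 0.0268]
ee_rot: [3.141, -0.0, -0.11]
wrist_force: [-0.4, 0.2, 0.3]
gripper_width: 0.0204
gripper_force: 0.0
```

Run:
```python
from h import *
d=cap("top"); s=cap("scene")
a=cv2.resize(d["color"][180:280,370:470],(400,400),interpolation=cv2.INTER_CUBIC)
b=cv2.resize(s["color"][130:230,330:430],(400,400),interpolation=cv2.INTER_CUBIC)
cv2.imwrite("pics/g1.png",np.hstack([a,b])[:,:,::-1]); print(arm.get_state())
```

```text
{'time_s': 9.4, 'joint_positions': array([-6.54780056e-01,  1.84322987e-01,  1.65154664e+00, -4.64875338e-05,
        1.30542809e+00,  1.02632564e+00]), 'dq': array([ 1.15947968e-03,  6.58039176e-04, -4.56210683e-05,  9.50995336e-04,
        1.04825783e-03,  2.49670373e-04]), 'tau': array([ 7.25772898e-04, -3.96800959e+01, -3.22109377e+01,  6.41437828e-05,
       -8.18735953e-04,  1.14274337e-04]), 'position': array([ 0.43153526, -0.2848169 ,  0.0266473 ]), 'ee_rot': array([ 3.14140151e+00, -2.29053477e-04, -1.10297163e-01]), 'wrist_force': array([0.05513152, 0.4421463 , 0.10870478]), 'torque': array([ 0.0060938 ,  0.00260143, -0.00292833]), 'gripper_force': 0.0, 'gripper_width': 0.019483718232752918}
```

View pics/g1.png

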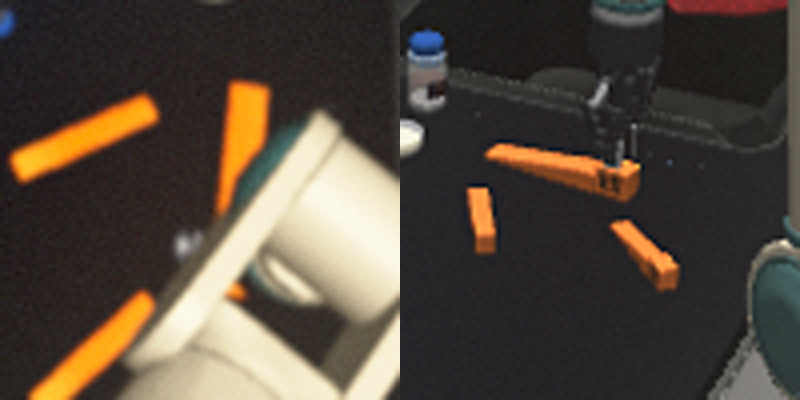

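Run:
```python
from h import *
d=cap("top"); s=cap("scene")
for c,n,o in((d,"top",(370,180)),(s,"scene",(330,130))):
    for p in((.4315,-.285,.0267),(.4315,-.285,.008),(.430,-.288,.034),(.4315,-.265,.02),(.4315,-.305,.02)):
        q=proj(c,p); print(n,p,q.round(1),"crop",((q-o)*4).round())
hsv=cv2.cvtColor(s["color"],cv2.COLOR_RGB2HSV)
m=((hsv[:,:,0]>6)&(hsv[:,:,0]<20)&(hsv[:,:,1]>180)&(hsv[:,:,2]>80)); P=[]
for v,u in zip(*np.where(m)):
    p=pt(s,u,v)
    if .38<p[0]<.62 and -.36<p[1]<-.2 and p[2]<.06: P.append(p)
P=np.array(P); t=P[P[:,2]>.031]; print(P.min(0),P.max(0),t.min(0),t.max(0),t.mean(0),len(t))
for v in range(150,180,3): print(v,[tuple(pt(s,u,v).round(3)) for u in(481-0,) if u<0],[ (u,*pt(s,u,v).round(3),*s["color"][v,u]) for u in (482,485,488)])
```

```text
top (0.4315, -0.285, 0.0267) [426. 247.] crop [224. 268.]
top (0.4315, -0.285, 0.008) [424.5 247.5] crop [218. 270.]
top (0.43, -0.288, 0.034) [427.5 247.3] crop [230. 269.]
top (0.4315, -0.265, 0.02) [419.1 246.9] crop [196. 268.]
top (0.4315, -0.305, 0.02) [431.8 247.5] crop [247. 270.]
scene (0.4315, -0.285, 0.0267) [383.6 172.7] crop [214. 171.]
scene (0.4315, -0.285, 0.008) [383.4 176.5] crop [213. 186.]
scene (0.43, -0.288, 0.034) [384.3 170.9] crop [217. 164.]
scene (0.4315, -0.265, 0.02) [381.7 176.2] crop [207. 185.]
scene (0.4315, -0.305, 0.02) [385.3 171.9] crop [221. 168.]
[ 0.38388601 -0.32829667 -0.00205456] [ 0.58592647 -0.2012646   0.03977082] [ 0.41071079 -0.30081766  0.03114381] [ 0.44920024 -0.26781817  0.03977082] [ 0.42198176 -0.27991274  0.0336576 ] 10
150 [] [(482, np.float64(0.304), np.float64(-2.337), np.float64(-0.794), np.uint8(233), np.uint8(236), np.uint8(225)), (485, np.float64(0.281), np.float64(-2.345), np.float64(-0.793), np.uint8(233), np.uint8(236), np.uint8(225)), (488, np.float64(0.259), np.float64(-2.362), np.float64(-0.796), np.uint8(233), np.ui
[... 2352 characters left out ...]
97), np.uint8(138), np.uint8(136))]
174 [] [(482, np.float64(0.013), np.float64(0.021), np.float64(0.291), np.uint8(96), np.uint8(139), np.uint8(136)), (485, np.float64(0.006), np.float64(0.015), np.float64(0.289), np.uint8(95), np.uint8(137), np.uint8(136)), (488, np.float64(-0.002), np.float64(0.011), np.float64(0.29), np.uint8(96), np.uint8(139), np.uint8(136))]
177 [] [(482, np.float64(0.011), np.float64(0.031), np.float64(0.286), np.uint8(98), np.uint8(141), np.uint8(138)), (485, np.float64(0.002), np.float64(0.033), np.float64(0.289), np.uint8(96), np.uint8(140), np.uint8(138)), (488, np.float64(-0.006), np.float64(0.034), np.float64(0.292), np.uint8(98), np.uint8(140), np.uint8(137))]
```

Run:
```python
from h import *
s=cap("scene")
b=cv2.resize(s["color"][145:190,360:410],(750,600)[0:2],interpolation=cv2.INTER_NEAREST)
b=cv2.resize(s["color"][145:185,360:410],(750,600),interpolation=cv2.INTER_NEAREST)
cv2.imwrite("pics/g2.png",b[:,:,::-1])
for u in(381,383,384,385,387,389):
    print(u,[(v,*(1e3*pt(s,u,v)).round().astype(int).tolist()) for v in range(150,184,4)])
```

```text
381 [(150, 434, -244, 152), (154, 431, -240, 137), (158, 426, -227, 126), (162, 427, -232, 105), (166, 437, -264, 68), (170, -120, 1266, 982), (174, 442, -284, 18), (178, 440, -282, 0), (182, 427, -249, 2)]
383 [(150, 425, -242, 155), (154, 426, -249, 133), (158, 429, -259, 109), (162, 423, -245, 100), (166, 429, -265, 69), (170, 427, -262, 53), (174, 430, -274, 27), (178, 430, -278, 5), (182, 421, -255, 0)]
384 [(150, 424, -252, 150), (154, 425, -256, 130), (158, 423, -255, 113), (162, 421, -252, 97), (166, 426, -270, 68), (170, 425, -268, 50), (174, 427, -279, 25), (178, 424, -273, 9), (182, 420, -266, -6)]
385 [(150, 424, -263, 145), (154, 421, -256, 131), (158, 421, -259, 111), (162, 422, -267, 89), (166, 422, -270, 69), (170, 424, -277, 46), (174, 419, -268, 32), (178, 421, -276, 9), (182, 417, -268, -6)]
387 [(150, 419, -271, 143), (154, 414, -262, 130), (158, 413, -263, 112), (162, 423, -293, 76), (166, 421, -292, 58), (170, 424, -303, 32), (174, 412, -272, 32), (178, 413, -278, 9), (182, 406, -261, 1)]
389 [(150, 416, -289, 135), (154, 417, -294, 114), (158, 421, -310, 87), (162, 461, -431, -2), (166, 448, -395, -1), (170, 435, -362, -1), (174, 412, -298, 18), (178, 412, -302, -3), (182, 398, -265, 1)]
```

View pics/g2.png

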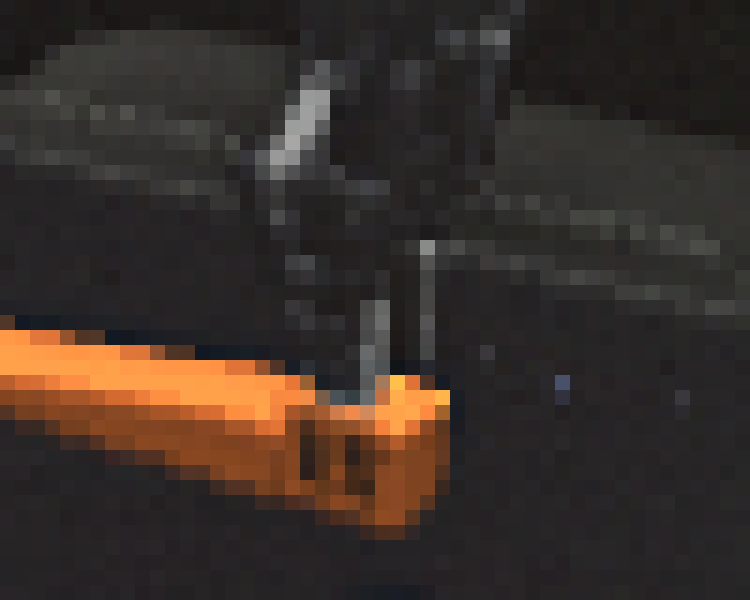

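The crop shows the fingers ending at the block's top (385,171), not beside it. I'll open them and feel downwards.

Request:
{"name": "arm_command", "arguments": {"deltas": [0,0,0,0,48,0,0,0,0,48,0,0,0,0,48,0,0,2,0,48,0,0,2,0,48,0,0,0,0,48]}}

```text
time_s: 10.15
position: [0.4313, -0.2846, 0.022]
ee_rot: [-3.141, 0.001, -0.11]
wrist_force: [-0.8, -0.9, 0.3]
gripper_width: 0.0479
gripper_force: 0.0
```

Run:
```python
from h import *
s=cap("scene")
b=cv2.resize(s["color"][145:185,360:410],(750,600),interpolation=cv2.INTER_NEAREST)
cv2.imwrite("pics/g3.png",b[:,:,::-1])
print(arm.get_state()["wrist_force"],arm.get_state()["gripper_width"])
```

```text
[ 0.64215039 -1.09098432  0.86855916] 0.048095909939129385
```

View pics/g3.png

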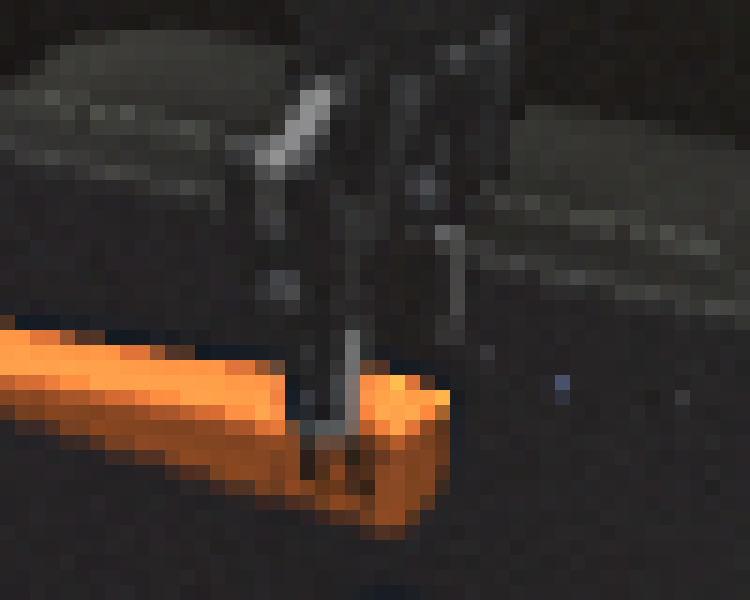

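The near finger's tip is at (382,174), about z = 0.039. The fingers therefore sit roughly 28 mm higher than the reported TCP implies. I'll go on down by feel.

Request:
{"name": "arm_command", "arguments": {"deltas": [0,0,5,0,48,0,0,5,0,48,0,0,4,0,48,0,0,0,0,48]}}

```text
time_s: 10.6
position: [0.431, -0.2844, 0.0075]
ee_rot: [-3.141, 0.001, -0.11]
wrist_force: [-0.2, -0.2, 0.8]
gripper_width: 0.0481
gripper_force: 0.0
```

Run:
```python
from h import *
s=cap("scene")
b=cv2.resize(s["color"][145:185,360:410],(750,600),interpolation=cv2.INTER_NEAREST)
cv2.imwrite("pics/g4.png",b[:,:,::-1])
for y in(-.255,-.265):
  for u,v in((379,174),(381.7,173.7),(384,174)):
    o,r=ray(s,u,v); print(y,u,(o+r*(y-o[1])/r[1]).round(4))
print(arm.get_state()["wrist_force"],arm.get_state()["position"])
```

```text
-0.255 379 [ 0.4405 -0.255   0.0338]
-0.255 381.7 [ 0.4288 -0.255   0.0382]
-0.255 384 [ 0.4188 -0.255   0.0394]
-0.265 379 [ 0.4442 -0.265   0.0275]
-0.265 381.7 [ 0.4324 -0.265   0.032 ]
-0.265 384 [ 0.4223 -0.265   0.0332]
[ 0.28791094 -0.64748184  0.47379118] [ 0.43126304 -0.28455537  0.00799342]
```

View pics/g4.png

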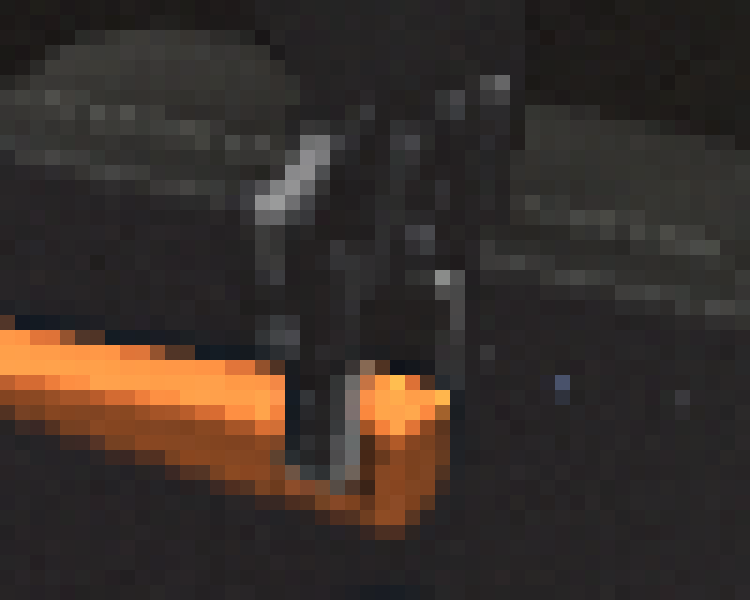

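The near finger now overlaps the block's side, with its tip at (382,177), about z = 0.022. I'll go down 10 mm more and grip gently.

Request:
{"name": "arm_command", "arguments": {"deltas": [0,0,5,0,48,0,0,5,0,48,0,0,0,0,48]}}

```text
time_s: 10.95
position: [0.431, -0.2844, -0.0024]
ee_rot: [-3.141, 0.001, -0.11]
wrist_force: [-0.8, -0.1, -0.3]
gripper_width: 0.0479
gripper_force: 0.0
```

Request:
{"name": "arm_command", "arguments": {"deltas": [0,0,0,0,20,0,0,0,0,20,0,0,0,0,20,0,0,0,0,20,0,0,0,0,20], "squeeze": 30}}

```text
time_s: 11.45
position: [0.4317, -0.2849, -0.0013]
ee_rot: [3.141, -0.0, -0.11]
wrist_force: [-0.3, -0.1, 1.8]
gripper_width: 0.0285
gripper_force: 28.9
```

Request:
{"name": "arm_command", "arguments": {"deltas": [0,0,-25,0,20,0,0,-25,0,20,0,0,0,-0.083,20,-2,-36,0,-0.082,20,-2,-36,0,0,20,-2,-36,0,0,20,-2,-36,0,0,20,-2,-36,0,0,20,-2,-36,0,0,20,-2,-33,0,0,20], "squeeze": 40}}

```text
time_s: 12.45
position: [0.4062, -0.0351, 0.0483]
ee_rot: [-3.141, 0.0, 0.055]
wrist_force: [0.3, 1.2, -0.6]
gripper_width: 0.0276
gripper_force: 38.5
```

Request:
{"name": "arm_command", "arguments": {"deltas": [0,0,0,0,20,0,0,0,0,20]}}

```text
time_s: 12.65
position: [0.4068, -0.0364, 0.0485]
ee_rot: [3.141, -0.0, 0.057]
wrist_force: [-0.1, -0.5, -1.5]
gripper_width: 0.0276
gripper_force: 39.3
```

```bash
cat > w.py <<'E'
from gate import *
def wedge(yr=(-.1,.1),xr=(.3,.62),zm=.1):
    for n in("top","scene"):
        c=cap(n); hsv=cv2.cvtColor(c["color"],cv2.COLOR_RGB2HSV)
        m=((hsv[:,:,0]>6)&(hsv[:,:,0]<20)&(hsv[:,:,1]>180)&(hsv[:,:,2]>80)); P=[]
        for v,u in zip(*np.where(m)):
            p=pt(c,u,v)
            if xr[0]<p[0]<xr[1] and yr[0]<p[1]<yr[1] and p[2]<zm: P.append(p)
        if len(P)<10: print(n,"few"); continue
        P=np.array(P); r=cv2.minAreaRect(P[:,:2].astype(np.float32))
        vx,vy,x0,y0=map(float,cv2.fitLine(P[:,:2].astype(np.float32),cv2.DIST_HUBER,0,.01,.01).ravel())
        t=P[P[:,0]>P[:,0].max()-.015]
        print(n,len(P),"yaw",round(np.arctan2(vy*np.sign(vx),abs(vx)),3),"x",P[:,0].min().round(4),np.percentile(P[:,0],99).round(4),"tip",t.mean(0).round(4),"rect",np.round(r[0],4),np.round(r[1],3))
        if n=="top": print(gate(c)); save(c,"tw.png")
    print(arm.get_state()["position"],arm.get_state()["ee_rot"][2],arm.get_state()["wrist_force"])
E
python3 -c "
from w import *
wedge()"
```

```text
top 177 yaw -0.067 x 0.4963 0.5833 tip [ 0.6044 -0.0763  0.0789] rect [ 0.5534 -0.0418] [0.046 0.116]
(256, (0.03869611769914627, -0.9992510080337524), [(np.float64(0.6004446632465338), np.float64(0.1271626856456794)), (np.float64(0.6085746570079353), np.float64(-0.08277838711387168))])
scene 215 yaw -0.028 x 0.3866 0.5623 tip [ 0.5584 -0.0353  0.0527] rect [ 0.4751 -0.0346] [0.038 0.177]
[ 0.40691971 -0.03736694  0.04847892] 0.05415506467078468 [-0.2871764  -0.15318428 -0.99012845]
```

Request:
{"name": "arm_command", "arguments": {"deltas": [0,0,20,0,20,0,0,20,0,20,0,0,7,0,20,0,0,0,0,20,0,0,0,0,20]}}

```text
time_s: 13.25
position: [0.4073, -0.0372, 0.0022]
ee_rot: [3.141, -0.001, 0.054]
wrist_force: [-0.2, -0.7, -0.3]
gripper_width: 0.0277
gripper_force: 39.4
```

Request:
{"name": "arm_command", "arguments": {"deltas": [0,0,1,0,20,0,0,0,0,20]}}

```text
time_s: 13.45
position: [0.4073, -0.0369, 0.0011]
ee_rot: [3.141, -0.001, 0.055]
wrist_force: [-0.1, -0.1, -0.4]
gripper_width: 0.0273
gripper_force: 39.4
```

Request:
{"name": "arm_command", "arguments": {"deltas": [0,0,1,0,20,0,0,0,0,20]}}

```text
time_s: 13.65
position: [0.4069, -0.0367, -0.0004]
ee_rot: [3.141, -0.0, 0.055]
wrist_force: [-0.4, 0.0, -0.5]
gripper_width: 0.0274
gripper_force: 39.4
```

```bash
python3 -c "
from w import *
wedge(yr=(-.06,.1),xr=(.3,.59),zm=.05)"
```

```text
top 161 yaw 0.038 x 0.4938 0.5657 tip [ 0.5595 -0.0354  0.0029] rect [ 0.53   -0.0371] [0.073 0.033]
(259, (0.034652285277843475, -0.9993994235992432), [(np.float64(0.6008999453878489), np.float64(0.1271404736310512)), (np.float64(0.6081951954610516), np.float64(-0.08326033138693442))])
scene 201 yaw 0.002 x 0.3873 0.5614 tip [ 0.5551 -0.032   0.0036] rect [ 0.4751 -0.0331] [0.036 0.176]
[ 0.40687781 -0.03666398 -0.00044051] 0.05490125306477078 [ 0.81611105  0.8748849  -0.47363735]
```

Request:
{"name": "arm_command", "arguments": {"deltas": [10,0,0,0,20,10,0,0,0,20,10,0,0,0,20,10,0,0,0,20,10,0,0,0,20,8,0,0,0,20,6,0,0,0,20,0,0,0,0,20,0,0,0,0,20]}}

```text
time_s: 14.65
position: [0.4706, -0.0332, -0.0007]
ee_rot: [3.142, 0.001, 0.055]
wrist_force: [-0.1, 1.3, -0.6]
gripper_width: 0.0278
gripper_force: 39.4
```

```bash
python3 -c "
from w import *
wedge(yr=(-.06,.1),xr=(.3,.6),zm=.05)"
```

```text
top 58 yaw 1.542 x 0.576 0.5996 tip [ 0.592  -0.0316  0.0075] rect [ 0.5879 -0.032 ] [0.034 0.024]
(257, (0.04722871631383896, -0.9988840818405151), [(np.float64(0.5995656120133382), np.float64(0.12695919058822042)), (np.float64(0.6094943000507397), np.float64(-0.08303187434391181))])
scene 151 yaw 0.004 x 0.4513 0.5948 tip [ 0.5898 -0.0282  0.0072] rect [ 0.5235 -0.0308] [0.036 0.144]
[ 0.47040333 -0.03320343 -0.00060251] 0.054733385018481906 [-0.11450262  0.71357467 -0.69940866]
```

Request:
{"name": "arm_command", "arguments": {"deltas": [3,0,0,0,20,3,0,0,0,20,3,0,0,0,20,0,0,0,0,20]}}

```text
time_s: 15.15
position: [0.4802, -0.0327, -0.0004]
ee_rot: [3.141, -0.0, 0.055]
wrist_force: [0.5, 0.5, -1.0]
gripper_width: 0.0278
gripper_force: 39.4
```

Request:
{"name": "arm_command", "arguments": {"deltas": [2,0,0,0,20,2,0,0,0,20,0,0,0,0,20]}}

```text
time_s: 15.45
position: [0.484, -0.0325, -0.0005]
ee_rot: [3.141, -0.0, 0.055]
wrist_force: [1.0, -0.3, -0.8]
gripper_width: 0.0281
gripper_force: 39.4
```

Request:
{"name": "arm_command", "arguments": {"deltas": [2,0,0,0,20,2,0,0,0,20,0,0,0,0,20]}}

```text
time_s: 15.75
position: [0.488, -0.0323, -0.0005]
ee_rot: [3.141, -0.0, 0.055]
wrist_force: [-0.1, 0.3, -1.7]
gripper_width: 0.0277
gripper_force: 39.4
```

Request:
{"name": "arm_command", "arguments": {"deltas": [2,0,0,0,20,1,0,0,0,20,0,0,0,0,20]}}

```text
time_s: 16.05
position: [0.4909, -0.0321, -0.0005]
ee_rot: [3.141, -0.0, 0.055]
wrist_force: [-0.8, -1.1, -1.8]
gripper_width: 0.0274
gripper_force: 39.4
```

Request:
{"name": "arm_command", "arguments": {"deltas": [2,0,0,0,20,0,0,0,0,20]}}

```text
time_s: 16.25
position: [0.4929, -0.032, -0.0005]
ee_rot: [3.141, -0.0, 0.055]
wrist_force: [0.5, -0.3, -0.5]
gripper_width: 0.0275
gripper_force: 39.4
```

Request:
{"name": "arm_command", "arguments": {"deltas": [2,0,0,0,20,0,0,0,0,20]}}

```text
time_s: 16.45
position: [0.4949, -0.0319, -0.0005]
ee_rot: [3.141, -0.0, 0.055]
wrist_force: [0.7, -0.3, -0.4]
gripper_width: 0.0277
gripper_force: 39.4
```

Request:
{"name": "arm_command", "arguments": {"deltas": [2,0,0,0,20,0,0,0,0,20]}}

```text
time_s: 16.65
position: [0.4969, -0.0318, -0.0005]
ee_rot: [3.141, -0.0, 0.055]
wrist_force: [-0.2, -0.2, -1.2]
gripper_width: 0.0276
gripper_force: 39.4
```

Request:
{"name": "arm_command", "arguments": {"deltas": [2,0,0,0,20,0,0,0,0,20]}}

```text
time_s: 16.85
position: [0.4989, -0.0317, -0.0005]
ee_rot: [3.141, -0.0, 0.055]
wrist_force: [0.0, 0.6, -1.3]
gripper_width: 0.0273
gripper_force: 39.4
```

Request:
{"name": "arm_command", "arguments": {"deltas": [2,0,0,0,20,0,0,0,0,20]}}

```text
time_s: 17.05
position: [0.5009, -0.0315, -0.0004]
ee_rot: [3.141, -0.0, 0.055]
wrist_force: [0.3, 0.3, -0.6]
gripper_width: 0.0279
gripper_force: 39.4
```

Request:
{"name": "arm_command", "arguments": {"deltas": [2,0,0,0,20,0,0,0,0,20]}}

```text
time_s: 17.25
position: [0.5029, -0.0314, -0.0005]
ee_rot: [3.141, -0.0, 0.055]
wrist_force: [-0.2, -0.0, -1.4]
gripper_width: 0.0277
gripper_force: 39.4
```

Request:
{"name": "arm_command", "arguments": {"deltas": [2,0,0,0,20,0,0,0,0,20]}}

```text
time_s: 17.45
position: [0.5049, -0.0313, -0.0005]
ee_rot: [3.141, -0.0, 0.055]
wrist_force: [-0.3, -0.2, 0.1]
gripper_width: 0.0272
gripper_force: 39.4
```

Request:
{"name": "arm_command", "arguments": {"deltas": [2,0,0,0,20,0,0,0,0,20]}}

```text
time_s: 17.65
position: [0.5069, -0.0312, -0.0005]
ee_rot: [3.141, -0.0, 0.055]
wrist_force: [-0.0, 0.6, -0.9]
gripper_width: 0.0277
gripper_force: 39.4
```

Request:
{"name": "arm_command", "arguments": {"deltas": [2,0,0,0,20,0,0,0,0,20]}}

```text
time_s: 17.85
position: [0.5089, -0.0311, -0.0005]
ee_rot: [3.141, -0.0, 0.055]
wrist_force: [0.3, -0.8, -0.5]
gripper_width: 0.028
gripper_force: 39.4
```

Request:
{"name": "arm_command", "arguments": {"deltas": [1.5,0,0,0,20,0,0,0,0,20]}}

```text
time_s: 18.05
position: [0.5103, -0.031, -0.0005]
ee_rot: [3.141, -0.0, 0.055]
wrist_force: [0.2, 0.2, -1.2]
gripper_width: 0.0276
gripper_force: 39.3
```

```bash
python3 -c "
from w import *
wedge(yr=(-.06,.1),xr=(.3,.6),zm=.05)"
```

```text
top few
scene 95 yaw 0.046 x 0.4905 0.5987 tip [ 0.5916 -0.0244  0.0124] rect [ 0.5451 -0.0294] [0.036 0.109]
[ 0.51019031 -0.03103092 -0.00053177] 0.0547921145988568 [-0.32792207  0.19916859 -1.21616558]
```

Request:
{"name": "arm_command", "arguments": {"deltas": [1.5,0,0,0,20,0,0,0,0,20]}}

```text
time_s: 18.35
position: [0.5118, -0.0309, -0.0005]
ee_rot: [3.142, -0.0, 0.055]
wrist_force: [0.0, 0.2, -2.6]
gripper_width: 0.0276
gripper_force: 39.3
```

Request:
{"name": "arm_command", "arguments": {"deltas": [1.5,0,0,0,20,0,0,0,0,20]}}

```text
time_s: 18.55
position: [0.5132, -0.0309, -0.0006]
ee_rot: [3.142, 0.0, 0.055]
wrist_force: [0.7, 0.5, -1.2]
gripper_width: 0.0274
gripper_force: 39.4
```

Request:
{"name": "arm_command", "arguments": {"deltas": [1.5,0,0,0,20,0,0,0,0,20]}}

```text
time_s: 18.75
position: [0.5146, -0.0308, -0.0006]
ee_rot: [3.142, 0.0, 0.055]
wrist_force: [-1.0, -0.7, -1.1]
gripper_width: 0.0275
gripper_force: 39.3
```

Request:
{"name": "arm_command", "arguments": {"deltas": [0,0,0,0,50,0,0,0,0,50,0,0,0,0,50,-20,0,-1,0,50,-20,0,-2,0,50,-15,0,0,0,50,0,0,0,0,0,0,0,0,0,0,0,0,0,0,0,0,0,0,0,0]}}

```text
time_s: 19.75
position: [0.4604, -0.0338, 0.0026]
ee_rot: [3.141, -0.0, 0.055]
wrist_force: [0.1, 0.5, -0.4]
gripper_width: 0.0001
gripper_force: 0.0
```

```bash
python3 -c "
from w import *
wedge(yr=(-.06,.1),xr=(.3,.6),zm=.05)"
```

```text
top 111 yaw 0.387 x 0.5604 0.5998 tip [ 0.5922 -0.0295  0.0133] rect [ 0.5801 -0.0302] [0.04 0.03]
(257, (0.043014440685510635, -0.9990744590759277), [(np.float64(0.6005886454205333), np.float64(0.1270339843723697)), (np.float64(0.6096421584868492), np.float64(-0.08324734267306777))])
scene 114 yaw -0.011 x 0.4947 0.5968 tip [ 0.5908 -0.0239  0.012 ] rect [ 0.5462 -0.0295] [0.037 0.103]
[ 0.46014232 -0.03379822  0.0024569 ] 0.054894086767239614 [ 0.19495725 -0.36917913  0.33711678]
```

Request:
{"name": "arm_command", "arguments": {"deltas": [8,0,0,0,0,8,0,0,0,0,3,0,0,0,0,0,0,0,0,0]}}

```text
time_s: 20.25
position: [0.4793, -0.0327, 0.0024]
ee_rot: [3.142, -0.0, 0.055]
wrist_force: [-0.2, 0.6, -1.4]
gripper_width: -0.0002
gripper_force: 0.0
```

Request:
{"name": "arm_command", "arguments": {"deltas": [1.5,0,0,0,0,0,0,0,0,0]}}

```text
time_s: 20.45
position: [0.4802, -0.0327, 0.0024]
ee_rot: [3.142, 0.0, 0.055]
wrist_force: [-0.0, -0.0, -0.4]
gripper_width: -0.0002
gripper_force: 0.0
```

Request:
{"name": "arm_command", "arguments": {"deltas": [1.5,0,0,0,0,0,0,0,0,0]}}

```text
time_s: 20.65
position: [0.4818, -0.0326, 0.0026]
ee_rot: [3.141, -0.0, 0.055]
wrist_force: [0.8, -0.3, -0.4]
gripper_width: -0.0003
gripper_force: 0.0
```

Request:
{"name": "arm_command", "arguments": {"deltas": [1.5,0,0,0,0,0,0,0,0,0]}}

```text
time_s: 20.85
position: [0.4834, -0.0325, 0.0026]
ee_rot: [3.141, -0.0, 0.055]
wrist_force: [-0.2, -0.6, -0.1]
gripper_width: 0.0001
gripper_force: 0.0
```

Request:
{"name": "arm_command", "arguments": {"deltas": [1.5,0,0,0,0,0,0,0,0,0]}}

```text
time_s: 21.05
position: [0.4849, -0.0324, 0.0025]
ee_rot: [3.141, -0.0, 0.055]
wrist_force: [0.3, -0.0, -0.7]
gripper_width: -0.0
gripper_force: 0.0
```

Request:
{"name": "arm_command", "arguments": {"deltas": [1.5,0,0,0,0,0,0,0,0,0]}}

```text
time_s: 21.25
position: [0.4864, -0.0324, 0.0025]
ee_rot: [3.142, -0.0, 0.055]
wrist_force: [0.3, 0.4, 0.1]
gripper_width: 0.0004
gripper_force: 0.0
```

Request:
{"name": "arm_command", "arguments": {"deltas": [1.5,0,0,0,0,0,0,0,0,0]}}

```text
time_s: 21.45
position: [0.4876, -0.0323, 0.0024]
ee_rot: [3.142, 0.001, 0.055]
wrist_force: [-2.2, -0.5, 1.3]
gripper_width: -0.0001
gripper_force: 0.8
```

Request:
{"name": "arm_command", "arguments": {"deltas": [1.5,0,0,0,0,0,0,0,0,0]}}

```text
time_s: 21.65
position: [0.489, -0.0322, 0.0024]
ee_rot: [3.142, 0.001, 0.055]
wrist_force: [-2.9, 0.1, 1.6]
gripper_width: -0.0001
gripper_force: 1.7
```

Contact; resistance is rising.

Request:
{"name": "arm_command", "arguments": {"deltas": [1.5,0,0,0,0,0,0,0,0,0]}}

```text
time_s: 21.85
position: [0.4904, -0.0321, 0.0024]
ee_rot: [3.142, 0.001, 0.055]
wrist_force: [-4.5, -0.4, 2.8]
gripper_width: -0.0001
gripper_force: 2.4
```

Request:
{"name": "arm_command", "arguments": {"deltas": [1.5,0,0,0,0,0,0,0,0,0]}}

```text
time_s: 22.05
position: [0.4916, -0.0321, 0.0024]
ee_rot: [3.142, 0.002, 0.055]
wrist_force: [-6.3, -1.0, 4.1]
gripper_width: -0.0001
gripper_force: 3.2
```

Request:
{"name": "arm_command", "arguments": {"deltas": [1.5,0,0,0,0,0,0,0,0,0]}}

```text
time_s: 22.25
position: [0.4928, -0.032, 0.0023]
ee_rot: [-3.142, 0.003, 0.055]
wrist_force: [-7.4, 0.5, 5.3]
gripper_width: -0.0002
gripper_force: 4.0
```

Request:
{"name": "arm_command", "arguments": {"deltas": [1.5,0,0,0,0,0,0,0,0,0]}}

```text
time_s: 22.45
position: [0.494, -0.032, 0.0024]
ee_rot: [3.142, 0.003, 0.055]
wrist_force: [-9.8, -0.9, 6.6]
gripper_width: -0.0001
gripper_force: 4.9
```

Request:
{"name": "arm_command", "arguments": {"deltas": [1.5,0,0,0,0,0,0,0,0,0]}}

```text
time_s: 22.65
position: [0.4952, -0.0319, 0.0023]
ee_rot: [3.142, 0.004, 0.055]
wrist_force: [-11.9, -1.3, 7.7]
gripper_width: -0.0001
gripper_force: 5.8
```

Request:
{"name": "arm_command", "arguments": {"deltas": [1.5,0,0,0,0,0,0,0,0,0]}}

```text
time_s: 22.85
position: [0.4964, -0.0318, 0.0023]
ee_rot: [-3.142, 0.005, 0.055]
wrist_force: [-14.1, -1.4, 10.2]
gripper_width: 0.0002
gripper_force: 6.8
```

Request:
{"name": "arm_command", "arguments": {"deltas": [-5,0,0,0,0,-10,0,0,0,0,0,0,0,0,0]}}

```text
time_s: 23.15
position: [0.4824, -0.0325, 0.0023]
ee_rot: [-3.142, 0.0, 0.055]
wrist_force: [0.2, 0.3, -0.1]
gripper_width: 0.0003
gripper_force: 0.0
```

```bash
python3 -c "
from w import *
wedge(yr=(-.06,.1),xr=(.3,.6),zm=.05)"
```

```text
top 25 yaw 1.569 x 0.59 0.599 tip [ 0.5957 -0.0303  0.0152] rect [ 0.5947 -0.0299] [0.009 0.03 ]
(262, (0.049108728766441345, -0.9987934231758118), [(np.float64(0.5993548021234549), np.float64(0.12702886213913014)), (np.float64(0.6106380866326582), np.float64(-0.10245519584191945))])
scene 93 yaw -0.032 x 0.5045 0.5976 tip [ 0.5926 -0.0255  0.0121] rect [ 0.552  -0.0275] [0.033 0.095]
[ 0.48331189 -0.03250601  0.00263361] 0.05469427734451804 [-0.19665368 -0.00150343  0.70455032]
```

Request:
{"name": "arm_command", "arguments": {"deltas": [8,0,0,0,0,2,0,0,0,0,0,0,0,0,0]}}

```text
time_s: 23.55
position: [0.4939, -0.0319, 0.0025]
ee_rot: [3.141, -0.0, 0.055]
wrist_force: [-0.3, -0.1, -0.5]
gripper_width: -0.0002
gripper_force: 0.0
```

Request:
{"name": "arm_command", "arguments": {"deltas": [1.5,0,-0.3,0,0,0,0,0,0,0]}}

```text
time_s: 23.75
position: [0.4949, -0.0319, 0.0028]
ee_rot: [3.142, -0.0, 0.055]
wrist_force: [-0.3, 0.4, -0.5]
gripper_width: 0.0003
gripper_force: 0.0
```

Request:
{"name": "arm_command", "arguments": {"deltas": [1.5,0,-0.3,0,0,0,0,0,0,0]}}

```text
time_s: 23.95
position: [0.4962, -0.0318, 0.003]
ee_rot: [3.142, 0.0, 0.055]
wrist_force: [0.2, -0.7, -0.2]
gripper_width: -0.0001
gripper_force: 0.0
```

Request:
{"name": "arm_command", "arguments": {"deltas": [1.5,0,-0.3,0,0,0,0,0,0,0]}}

```text
time_s: 24.15
position: [0.4964, -0.0318, 0.003]
ee_rot: [-3.142, 0.004, 0.055]
wrist_force: [-6.7, -0.8, 4.2]
gripper_width: -0.0001
gripper_force: 3.5
```

Request:
{"name": "arm_command", "arguments": {"deltas": [1.5,0,-0.5,0,0,0,0,0,0,0]}}

```text
time_s: 24.35
position: [0.4968, -0.0317, 0.0031]
ee_rot: [-3.141, 0.006, 0.055]
wrist_force: [-10.7, -1.0, 4.3]
gripper_width: 0.0
gripper_force: 5.4
```

Request:
{"name": "arm_command", "arguments": {"deltas": [1.5,0,-0.5,0,0,0,0,0,0,0]}}

```text
time_s: 24.55
position: [0.4979, -0.0316, 0.0031]
ee_rot: [-3.141, 0.007, 0.055]
wrist_force: [-10.1, -0.7, 3.1]
gripper_width: 0.0003
gripper_force: 5.4
```

Request:
{"name": "arm_command", "arguments": {"deltas": [1.5,0,-0.6,0,0,0,0,0,0,0]}}

```text
time_s: 24.75
position: [0.499, -0.0315, 0.0032]
ee_rot: [-3.141, 0.008, 0.055]
wrist_force: [-11.6, -1.0, 0.2]
gripper_width: -0.0
gripper_force: 5.2
```

Request:
{"name": "arm_command", "arguments": {"deltas": [1.5,0,-0.5,0,0,0,0,0,0,0]}}

```text
time_s: 24.95
position: [0.5, -0.0313, 0.0032]
ee_rot: [-3.141, 0.01, 0.055]
wrist_force: [-10.3, -1.1, -2.4]
gripper_width: -0.0002
gripper_force: 5.3
```

Request:
{"name": "arm_command", "arguments": {"deltas": [1.5,0,-0.1,0,0,0,0,0,0,0]}}

```text
time_s: 25.15
position: [0.5011, -0.0312, 0.0032]
ee_rot: [-3.141, 0.011, 0.055]
wrist_force: [-13.0, -1.1, -1.3]
gripper_width: 0.0001
gripper_force: 6.1
```

Request:
{"name": "arm_command", "arguments": {"deltas": [1.5,0,-0.2,0,0,0,0,0,0,0]}}

```text
time_s: 25.35
position: [0.5023, -0.0312, 0.0032]
ee_rot: [-3.141, 0.011, 0.055]
wrist_force: [-13.4, -1.5, -0.9]
gripper_width: -0.0003
gripper_force: 6.6
```

Request:
{"name": "arm_command", "arguments": {"deltas": [1.2,0,-0.2,0,0,0,0,0,0,0]}}

```text
time_s: 25.55
position: [0.5032, -0.0311, 0.0032]
ee_rot: [-3.141, 0.012, 0.055]
wrist_force: [-14.9, -1.1, -0.9]
gripper_width: -0.0003
gripper_force: 7.2
```

Request:
{"name": "arm_command", "arguments": {"deltas": [0.6,0,-0.1,0,0,0,0,0,0,0]}}

```text
time_s: 25.75
position: [0.5035, -0.0311, 0.0032]
ee_rot: [-3.141, 0.013, 0.055]
wrist_force: [-16.9, -1.8, -0.4]
gripper_width: 0.0002
gripper_force: 7.7
```

Request:
{"name": "arm_command", "arguments": {"deltas": [-8,0,0,0,0,-15,0,0,0,0,-25,0,0,0,0,0,0,-40,0,0,0,0,-40,0,0,0,0,-20,0,0,0,0,0,0,0]}}

```text
time_s: 26.45
position: [0.4628, -0.0341, 0.1102]
ee_rot: [3.14, -0.008, 0.055]
wrist_force: [-0.1, -0.1, -0.3]
gripper_width: -0.0001
gripper_force: 0.0
```

```bash
python3 -c "
from w import *
wedge(yr=(-.06,.1),xr=(.3,.6),zm=.05)
a=cv2.imread('pics/tw.png')[120:260,280:460]
s=cap('scene')['color'][130:230,230:410,::-1]
cv2.imwrite('pics/fin.png',np.vstack([cv2.resize(a,(400,300)),cv2.resize(s,(500,278))[:,:400]]))"
```

```text
top 13 yaw 1.561 x 0.5942 0.5997 tip [ 0.5974 -0.0319  0.0167] rect [ 0.5966 -0.0311] [0.005 0.027]
(257, (0.04194776341319084, -0.9991198182106018), [(np.float64(0.6000714445665516), np.float64(0.12701235755636547)), (np.float64(0.6088993515402427), np.float64(-0.08325241207759233))])
scene 90 yaw -0.073 x 0.5118 0.5993 tip [ 0.5925 -0.0238  0.0126] rect [ 0.5558 -0.0255] [0.037 0.088]
[ 0.46065865 -0.03376023  0.10603703] 0.05475028826716377 [ 0.30879128  0.14671145 -1.24067688]
```

View pics/fin.png

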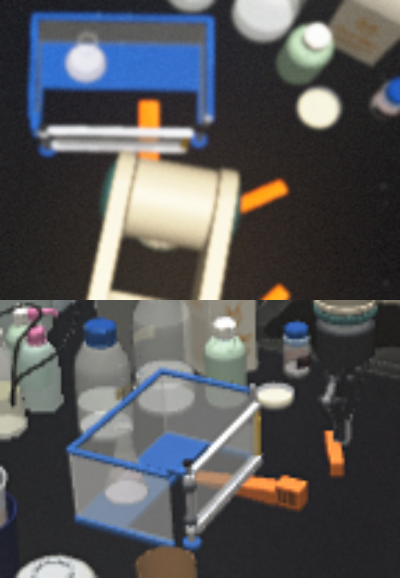

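The gate is shut, with bumper contact at (190,145) in the top half of the picture. The wedge passes under its free half, with the tip at (148,102) behind the gate and clear of the base plate. The fingers are clear.

```bash
python3 -c "
from bench import arm
print(arm.hand_in())"
```

```text
the job is handed in; nothing more can be done
None
```

I swung the gate shut and jammed the wedge under its free half with a final push of about 15–17 N, then released it, backed the arm clear and handed the job in at about 27 s of the 72 s; no verdict came back.

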